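Hold the gas reset key turned

ROBOT

A 6-joint arm with a two-finger parallel gripper is mounted at the origin on a cart in front of the work surface, level with it; the furniture and walls round the work are solid. World frame = base frame: x ahead of the robot, y to its left, z up, the work surface at z = 0. Lengths are in m, angles in rad, forces in N, time in s.
With the tool pointing down it reaches from about 0.35 to 0.775 m from the base axis. Payload 5.5 kg.
Tool frame: the origin (TCP) lies on the centre line of the jaws, within the pads' length; the fingertips stand 8 mm ahead of it and the grasp point (between the pads) lies 11 mm behind it; z points along the fingers, y is the direction in which the jaws open and shut (so a half turn about z gives the same grasp; the last joint's range is limited). The gripper opens to 85 mm and grips with 20 to 120 N. Pads are 22 mm wide; open, the fingers measure 114 mm over their backs; the gripper's body (76 mm by 85 mm) begins 54 mm behind the grasp point. The pads swing forward as they close: fully open they stand 13 mm farther back than shut.
Start: joints at [0.968, 0.313, 0.046, 1.304, 0, 1.431], TCP at [0.257, 0.515, 0.2] pointing down, gripper open.
Joint ranges: [-2.76, 2.76], [-0.86, 1.69], [-1.03, 1.26], [-2.2, 2.34], [-1.47, 1.5], [-3.14, 3.14]. Speed limits (rad/s): [2.57, 2.57, 3.14, 3.14, 3.14, 3.14].

INTERFACE

Orientations are given as a unit quaternion [w, x, y, z].
In Python, from workcell import env gives the robot as it stands. The module is installed in compiled form; this text tells all that it offers.
- The arm moves only by the tool play_rows, never from a script. Its argument "steps" is a list of rows, each an object with "claw": the closure in counts, from 0 (fully open) to 255 (shut); "dp": the shift along the tool's x, y, z in m, a list of three; "angular": the turn, a rotation vector about the tool's x, y, z in degrees, a list of three. In form: [{"claw": claw, "dp": [dx, dy, dz], "angular": [wx, wy, wz]}, ...]. A call has exactly 8 rows; each row shifts and turns the commanded pose from where the row before left it, along the tool's axes as they then stand; what a row does not reach is not made up. A row lasts 1/12 s, in which the tool goes at most 41.7 mm and 7.16 degrees, less where a joint would pass 70% of its speed; a pose out of reach is approached as far as the arm can. A call is refused whole if a number of a shift passes 0.0417 or a number of a turn 7.16, either way. A call with a gripper value outside its range is refused whole. The fingers move at their own pace and stop on an object; "force" is the grip in N (left out, the last holds). Time passes only in rows, so rows that do not move let the fingers close, or fill a call up. It gives the time, the measured TCP pose, the force and the opening at its end, in the units of the state.
- env.get_state(): the state, without advancing time (a new reading comes with each control period).
- env.read_camera(name): name is "scene" or "top"; returns (picture, depth): 384x512x3 uint8, red, green, blue; 384x512 float32, m along the optical axis (not along the pixel's ray), 0 where there is no reading.
- env.calibration(name): a dict with "fx", "fy", "cx", "cy" (pixels), "k1" (the pictures are not rectified: a ray, as slopes to the right and down, at radius r is drawn at 1 + k1 r^2 times it, then the intrinsics apply), "world_from_camera" (4x4, takes a point from camera to world coordinates). Camera axes: x right, y down, z forward; pixel columns grow to the right and rows downward; lengths in m; the calibration is good to about 2 mm. A picture is of the moment at which its call begins. calibration takes no time and is no camera call.
- env.hand_in(): hands the job in, once; it reports no verdict.
The state is a dict: "clock": time; "joint_pos": joint angles; "qvel": joint speeds; "tau": joint torques, N m; "tcp_pos": TCP position; "orientation": TCP orientation; "wrist_force": force on the tool from outside, world axes, zero at the start; "ft_torque": the same for the moment, N m; "finger_gap": finger opening in m.
Only numpy, scipy, OpenCV 4.12 (cv2) and the standard library are available. Lean on these libraries where they do the work, as an engineer would, in place of code of your own. Each camera call takes 0.05 s, during which the arm holds its last target. There are 200 camera calls.

TASK

The gas to the hob has tripped and has to be reset at the grey reset box on the worktop. Swing the box's hinged cover open by its handle so that it stays open, take the square-headed key out of the wooden key stand (not the round-headed one), push it fully home into the lock under the cover, wiggling it past the sticky pins, then turn it a quarter turn clockwise up to its stop. Finish while still gripping the key and holding it turned against its spring; leave the other key and the things round about where they are.

Things in the scene. Friction and masses are not known exactly. Their poses are not given: they have to be found in the camera images.
- reset_box: grey box 170 x 150 x 50 mm (x, y, z), fixed to the worktop, turned a little about the vertical; origin at the centre of its underside, z up. The lock stands in the middle of its top; a steel cover lies over the lock until it is opened.
- cover (a joint): cover's hinge, rad: 0 shut, 1.92 its stop, past upright. Stiff: it stays where left (may start ajar); about 2 N at the handle moves it. Hinge line along the box's x at y = +68, z = 58 mm in the box's frame (left edge); the cover, 120 mm along the hinge, 6 mm thick, reaches 130 mm from it towards -y and opens up and over to +y.
- cover_handle (a point): middle of the cover's handle: a round black bar, 10 mm thick and 72 mm long, parallel to the hinge line, its axis 35 mm above the cover's top face (30 mm clear), on a post at each end; 115 mm from the hinge line along the cover and 38 mm from the hinge line square to it
- cover_hinge (a point): middle of the cover's hinge line (its x axis runs along that line)
- lock_plug (a joint): turn of the lock cylinder, rad: 0 at rest, grows clockwise seen from above, stop at 1.5 (a quarter turn). A spring turns it back: 0.04 N m at 0, 0.1 N m at the stop. The key has about 0.15 rad of play in the keyway and the grip yields a little, so the hand must turn about 1.75 to bring it to its stop.
- keyway (a point): centre of the keyway's mouth on the cylinder's top, 54 mm above the worktop, mid-box; turns with the cylinder. A slot 12.5 mm long (along its x = the box's x at rest), 5.5 mm wide, 29 mm deep straight down, 3 mm bevel at the mouth. Sprung sticky pins in its narrow ends, 8 and 14 mm down, must be pushed past with 5 to 10 N; small turns to and fro ease it.
- square_key: the key to use, 35 g, upright in a stand slot down to its collar. Origin at the blade's tip, z up to the head. Steel blade 25 mm long, 10 wide (x), 4 thick (y), the last 7 mm tapering to the tip; then a collar 5 mm high, 18 wide, that seats on the lock's top when fully home; then a black rectangular head 28 wide (x), 9 thick (y), 30 to 70 mm above the tip. It fits the lock at either half turn.
- square_key_head (a point): point on the square key's axis 55 mm above its tip, a good height to grip the head, across its 9 mm thickness
- round_key: another key, to be left alone: the same blade and collar but a round head, a disc 38 mm across and 9 mm thick; origin at its tip. Stands in the stand's other slot, head in line with the square key's, 66 mm from it.
- key_stand: wooden block 130 x 64 x 45 mm, fixed to the worktop, turned a little; origin at the centre of its underside. Two slots for keys in its top at x = -33 and +33 mm, each with its long side along the block's x; which key stands in which varies.
- salt_shaker: salt shaker, 44 mm across, 90 mm high, loose; origin at the centre of its underside; a bystander
- bean_tin: low food tin, 76 mm across, 58 mm high, loose; origin at the centre of its underside; a bystander
- tea_box: tea carton 69 x 121 x 73 mm, loose; origin at the centre of its underside; a bystander
There are look-alikes about, which are no part of the job. Leave any blue or green look-alike of the square_key alone.

How it is judged:
On the way, in this order (a step that is already met when the one before it is completed fails the run):
1. the cover is swung open (over 1.3 rad) (value of joint cover above 1.3 rad), for 0.2 s.
2. the square-headed key is fully home in the lock, which is not yet turned (z of square_key in the frame of keyway below -0.0225 m and horizontal distance between square_key and keyway below 0.004 m and value of joint lock_plug below 0.4 rad), for 0.2 s.
3. the key has turned the lock a quarter (over 1.25 rad) (value of joint lock_plug above 1.25 rad), for 0.2 s.
At the end, for the whole second after the job is handed in: In the last second the fingers grip the square-headed key (over 2 N), fully home (tip 22.5 mm deep, within 4 mm of the axis, upright); the lock is still, held over 1.25 rad; the cover is open over 1.3 rad; the round key has moved under 15 mm, shaker, tin and carton under 30 mm (value of joint lock_plug above 1.25 rad and velocity of joint lock_plug between -0.1 and 0.1 rad/s and z of square_key in the frame of keyway below -0.0225 m and horizontal distance between square_key and keyway below 0.004 m and angle between square_key's own z axis and vertical below 0.15 rad and contact force between the fingers and square_key above 2 N and value of joint cover above 1.3 rad and distance of round_key from where it was at the start of the episode below 0.015 m and distance of each of salt_shaker, bean_tin, tea_box from where it was at the start of the episode below 0.03 m); the arm keeps its last pose, push and grip.
It fails at once if the round-headed key is taken or knocked out (moved over 15 mm) (distance of round_key from where it was at the start of the episode above 0.015 m).
It fails at once if a bystander is pushed over 30 mm (distance of any of salt_shaker, bean_tin, tea_box from where it was at the start of the episode above 0.03 m).
It also fails if it takes over 72 s, if anything falls off the work surface, if the arm or the gripper's body presses on something with over 40 N, if the wrist force passes 120 N, or if a joint passes its speed limit or range.

## Working session

There is one attempt and no reset: what is moved stays moved. The work goes in short steps, Python scripts to look and compute and a tool call to move; the robot and the scene stay as the last step left them, time stands still between calls to the robot, and variables do not carry over. Pictures are saved under pics/ and viewed, about 8 in all and at most 12, crops included, and the job is handed in when it is done.

Besides the shell and the picture viewer there is one more tool, called after "Emit:" in YAML: its name, and indented under it one key for each argument. play_rows: Moves the arm, as the interface text tells. Its arguments: {"type":"object","properties":{"steps":{"type":"array","items":{"type":"object","properties":{"claw":{"type":"number"},"dp":{"type":"array","items":{"type":"number"}},"angular":{"type":"array","items":{"type":"number"}}}}},"force":{"type":"number"}},"required":["steps"]}

```bash
mkdir -p pics
cat > h.py <<'E'
import numpy as np, cv2
from workcell import env
def snap(n,f=None):
    p,d=env.read_camera(n)
    if f: cv2.imwrite('pics/'+f,p[:,:,::-1]); np.save(f'pics/{f}.npy',d)
    return p,d
def rays(n,uv):
    c=env.calibration(n); K=np.array([[c['fx'],0,c['cx']],[0,c['fy'],c['cy']],[0,0,1.]])
    q=cv2.undistortPoints(np.array(uv,float).reshape(-1,1,2),K,np.array([c['k1'],0,0,0.])).reshape(-1,2)
    T=np.array(c['world_from_camera']); return T[:3,3], np.c_[q,np.ones(len(q))]@T[:3,:3].T
def plane(n,uv,z):
    o,r=rays(n,uv); return o+r*((z-o[2])/r[:,2])[:,None]
def cloud(n,d):
    v,u=np.mgrid[:d.shape[0],:d.shape[1]]
    o,r=rays(n,np.c_[u.ravel(),v.ravel()]); P=o+r*d.reshape(-1,1); P[d.ravel()==0]=np.nan
    return P.reshape(d.shape+(3,))
E
python3 - <<'E'
from h import *
for n in('scene','top'):
    p,d=snap(n,n+'0.png'); c=env.calibration(n); print(n,c['fx'],c['k1'],np.round(c['world_from_camera'],3))
print(env.get_state())
E
```

```text
scene 408.6023211198944 0.002220996971827189 [[ 0.572 -0.415  0.708 -0.231]
 [-0.821 -0.286  0.495 -0.577]
 [-0.003 -0.864 -0.504  0.616]
 [ 0.     0.     0.     1.   ]]
top 386.97362934336473 -0.07222579292671219 [[ 0.013 -0.993  0.121  0.389]
 [-1.    -0.012  0.004 -0.058]
 [-0.002 -0.121 -0.993  1.034]
 [ 0.     0.     0.     1.   ]]
{'clock': 0.1, 'joint_pos': array([ 9.68388933e-01,  3.13949727e-01,  4.51078445e-02,  1.30362298e+00,
       -3.26429567e-05,  1.43122923e+00]), 'qvel': array([ 0.00029863, -0.00161621,  0.00180956,  0.00036729,  0.00162826,
       -0.00046107]), 'tau': array([ 2.28619465e-03, -4.81724095e+01,  2.99244797e+01,  1.26858708e-02,
       -1.37991365e-04, -1.16653405e-05]), 'tcp_pos': array([0.25644122, 0.51407655, 0.19869044]), 'orientation': array([-2.87240390e-04,  2.29359952e-01,  9.73341315e-01, -7.83428707e-04]), 'wrist_force': array([ 0.72170426,  0.32798731, -0.42132296]), 'ft_torque': array([ 0.00128675, -0.00937894,  0.05027924]), 'finger_gap': 0.085269776335685}
```

View pics/scene0.png

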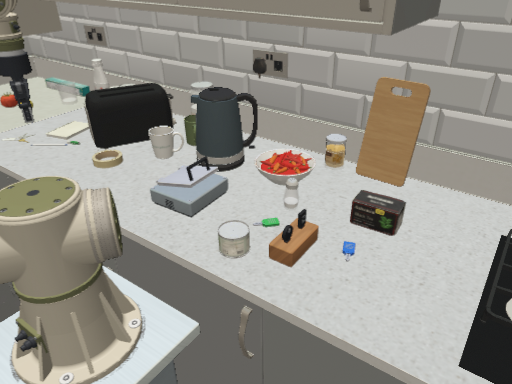

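View pics/top0.png

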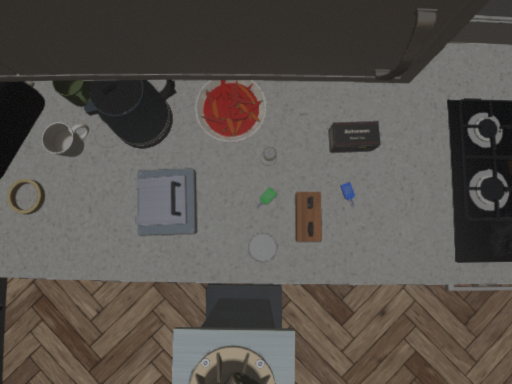

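The scene view shows the box at (190,185) with its cover slightly ajar, the key stand at (295,240), the tin at (234,238), the shaker at (291,193) and the carton at (378,212). In the top view the box is at (166,202), the handle at (176,199), the stand at (310,217), and the keys at (310,202) and (310,230).

Run:
```python
from h import *
p=cv2.imread('pics/top0.png');d=np.load('pics/top0.png.npy');P=cloud('top',d)
s=cv2.imread('pics/scene0.png');ds=np.load('pics/scene0.png.npy');S=cloud('scene',ds)
a=cv2.resize(s[205:270,260:330],None,fx=6,fy=6,interpolation=cv2.INTER_CUBIC)[:390,:400]
b=cv2.resize(s[145:215,145:235],None,fx=4.4,fy=4.4,interpolation=cv2.INTER_CUBIC)[:300,:396]
c=cv2.resize(p[180:250,285:335],None,fx=6,fy=6,interpolation=cv2.INTER_CUBIC)[:420,:300]
H=np.zeros((600,800,3),np.uint8);H[:390,:400]=a[:,:400];H[:b.shape[0],404:404+b.shape[1]]=b;
H[310:310+280,410:710]=c[70:350];cv2.imwrite('pics/c1.png',H)
# stand top
def rect(mask,name,cl):
    pts=cl[mask]; pts=pts[~np.isnan(pts[:,0])]
    r=cv2.minAreaRect((pts[:,:2]*1000).astype(np.float32)); print(name,len(pts),r,'z',np.percentile(pts[:,2],[5,50,95]).round(4)); return pts
hsv=cv2.cvtColor(p,cv2.COLOR_BGR2HSV)
roi=lambda y0,y1,x0,x1:np.pad(np.ones((y1-y0,x1-x0),bool),((y0,384-y1),(x0,512-x1)))
R=roi(185,250,290,330)
rect(R&(np.abs(P[:,:,2]-.045)<.006),'stand top',P)
k=rect(R&(P[:,:,2]>.06),'keys',P)
for y in (1,-1):
  pass
R=roi(160,245,130,200)
rect(R&(P[:,:,2]>.03)&(P[:,:,2]<.054),'boxtop',P)
c=rect(R&(P[:,:,2]>.056),'cover',P)
hd=R&(hsv[:,:,2]<70)&(P[:,:,2]>.08); rect(hd,'handle',P)
m=R&(hsv[:,:,2]>=90)&(P[:,:,2]>.055); q=rect(m,'plate',P)
A=np.c_[q[:,:2],np.ones(len(q))];print(np.linalg.lstsq(A,q[:,2],rcond=None)[0])
# scene cloud keys
hs=cv2.cvtColor(s,cv2.COLOR_BGR2HSV)
R=roi(205,265,268,322)
kk=rect(R&(hs[:,:,2]<60)&(S[:,:,2]>.055),'keys scene',S)
lab=cv2.connectedComponentsWithStats((R&(hs[:,:,2]<60)&(S[:,:,2]>.055)).astype(np.uint8))
for i in range(1,lab[0]):
  if lab[2][i,4]>15: rect(lab[1]==i,f'key{lab[3][i]}',S); print(lab[2][i])
lab=cv2.connectedComponentsWithStats((roi(185,250,290,330)&(hsv[:,:,2]<60)).astype(np.uint8))
for i in range(1,lab[0]):
  if lab[2][i,4]>15: rect(lab[1]==i,f'topkey{lab[3][i]}',P); print(lab[2][i])
R=roi(145,220,145,235)
rect(R&(hs[:,:,2]<60)&(S[:,:,2]>.07),'handle scene',S)
for n,w in (('tin',(230,265,245,280)),('shaker',(140,165,260,280)),('tea',(115,155,325,382))):
  rect(roi(*w)&(P[:,:,2]>.03),n,P)
```

```text
stand top 1101 ((446.0267333984375, -190.3253936767578), (128.53115844726562, 64.35183715820312), 0.6163066625595093) z [0.0412 0.0444 0.0474]
keys 129 ((444.6103515625, -189.68997192382812), (95.68096160888672, 8.942766189575195), 0.9112100601196289) z [0.0649 0.0835 0.0909]
boxtop 1478 ((480.46441650390625, 177.10662841796875), (170.814697265625, 150.35885620117188), 2.7980105876922607) z [0.0433 0.0491 0.0523]
cover 2316 ((471.8049011230469, 183.61227416992188), (136.8206329345703, 133.3368682861328), 2.818138360977173) z [0.0625 0.0761 0.1228]
handle 146 ((481.88031005859375, 139.16732788085938), (78.40274810791016, 15.424760818481445), 3.319638252258301) z [0.1026 0.1243 0.1273]
plate 2073 ((471.7476501464844, 183.674072265625), (136.83309936523438, 133.322021484375), 2.748335361480713) z [0.0622 0.0744 0.0891]
[ 0.01038849 -0.23642588  0.11396146]
keys scene 192 ((441.5204772949219, -190.89849853515625), (95.65292358398438, 9.933348655700684), 0.529883086681366) z [0.0573 0.0738 0.0893]
key[301.27272727 218.05681818] 88 ((476.48687744140625, -191.5598907470703), (9.725127220153
[... 491 characters left out ...]
8] 61 ((415.310302734375, -189.93649291992188), (8.33849048614502, 32.33405685424805), 89.13658905029297) z [0.065  0.0818 0.0861]
[308 222   5  14  61]
handle scene 128 ((575.3199462890625, 169.74098205566406), (259.6788330078125, 120.74420928955078), 37.83966064453125) z [0.0749 0.1175 0.1264]
tin 683 ((368.17242431640625, -70.66114044189453), (69.7387924194336, 72.91002655029297), 0.8081517815589905) z [0.0515 0.0548 0.0583]
shaker 231 ((600.650390625, -83.37635040283203), (37.20027160644531, 38.589012145996094), 7.2803635597229) z [0.0366 0.0805 0.0892]
tea 1379 ((659.1219482421875, -310.8887023925781), (68.78218841552734, 121.07351684570312), 3.0966479778289795) z [0.0422 0.0702 0.0737]
```

View pics/c1.png

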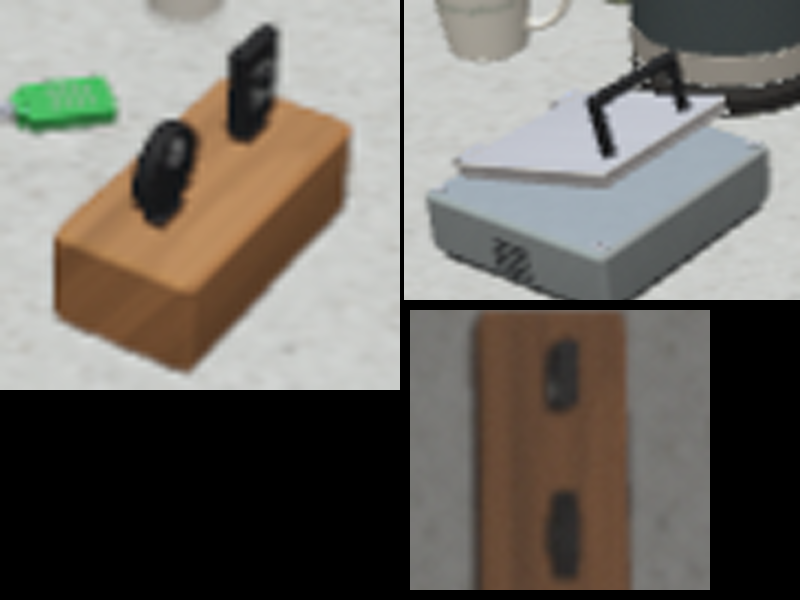

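The square (rectangular) head is on the far key, at about (0.479,-0.190), and the round one is near (0.413,-0.190). The box is at (0.480,0.177) with yaw 2.8°, and the cover is ajar by about 0.23 rad. The handle axis should be near (0.482,0.141,0.1215), which agrees with what I measured.

```bash
cat >> h.py <<'E'
def rel(x,y,z,yaw_deg):
    """tool-frame shift after turning on the spot, and tool-z turn, to reach TCP x,y,z with jaw axis at world yaw"""
    from scipy.spatial.transform import Rotation as R
    s=env.get_state(); q=s['orientation']; M=R.from_quat([q[1],q[2],q[3],q[0]]).as_matrix()
    a=np.degrees(np.arctan2(M[1,1],M[0,1])); t=np.radians(yaw_deg)
    Y=np.array([np.cos(t),np.sin(t),0]); Z=np.array([0,0,-1.]); X=np.cross(Y,Z)
    d=np.array([x,y,z])-s['tcp_pos']
    print('t',round(s['clock'],2),'tcp',s['tcp_pos'].round(4),'zax',M[:,2].round(4),'yaw',round(a,2),'F',s['wrist_force'].round(1),'gap',round(s['finger_gap'],4))
    print('turn z',round(a-yaw_deg,2),'dp',(np.array([X,Y,Z])@d).round(4))
E
python3 - <<'E'
from h import *
for n in('scene','top'):
    P=cloud(n,np.load(f'pics/{n}0.png.npy')).reshape(-1,3)
    for lo in (.13,.2,.28):
        q=P[(P[:,2]>lo)&(P[:,0]>.3)&(P[:,0]<.9)&(P[:,1]>-.4)&(P[:,1]<.45)]
        print(n,lo,len(q),q.min(0).round(3),q.max(0).round(3)) if len(q) else 0
    h=P[(P[:,2]>.4)&(P[:,0]>.3)]; print('hood',h.min(0).round(3) if len(h) else 0)
rel(.482,.141,.2,92.8)
E
```

```text
scene 0.13 9010 [ 0.605 -0.292  0.13 ] [0.9   0.45  0.535]
scene 0.2 7899 [ 0.605 -0.292  0.2  ] [0.9   0.45  0.535]
scene 0.28 6823 [ 0.605 -0.292  0.47 ] [0.9   0.45  0.535]
hood [ 0.3  -0.48  0.4 ]
top 0.13 39576 [ 0.595 -0.293  0.13 ] [0.772 0.353 0.689]
top 0.2 38624 [ 0.595 -0.293  0.2  ] [0.741 0.353 0.689]
top 0.28 36453 [ 0.595 -0.293  0.469] [0.634 0.353 0.689]
hood [ 0.595 -0.293  0.469]
t 0.1 tcp [0.2564 0.5141 0.1987] zax [-9.0e-04 -1.4e-03 -1.0e+00] yaw 63.48 F [ 0.7  0.3 -0.4] gap 0.0853
turn z -29.32 dp [-0.2071 -0.3836 -0.0013]
```

Emit:
play_rows:
  steps:
    - {"claw":0,"dp":[0,0,0],"angular":[0,0,-3.66]}
    - {"claw":0,"dp":[0,0,0],"angular":[0,0,-3.66]}
    - {"claw":0,"dp":[0,0,0],"angular":[0,0,-3.66]}
    - {"claw":0,"dp":[0,0,0],"angular":[0,0,-3.66]}
    - {"claw":0,"dp":[0,0,0],"angular":[0,0,-3.66]}
    - {"claw":0,"dp":[0,0,0],"angular":[0,0,-3.66]}
    - {"claw":0,"dp":[0,0,0],"angular":[0,0,-3.66]}
    - {"claw":0,"dp":[0,0,0],"angular":[0,0,-3.66]}
  force: 40

```text
clock: 0.77
tcp_pos: [0.2565, 0.5142, 0.199]
orientation: [-0.0, -0.026, 1.0, -0.0]
wrist_force: [-0.4, 0.3, 0.8]
finger_gap: 0.0852
```

Emit:
play_rows:
  steps:
    - {"claw":0,"dp":[-0.0129,-0.024,0],"angular":[0,0,0]}
    - {"claw":0,"dp":[-0.0129,-0.024,0],"angular":[0,0,0]}
    - {"claw":0,"dp":[-0.0129,-0.024,0],"angular":[0,0,0]}
    - {"claw":0,"dp":[-0.0129,-0.024,0],"angular":[0,0,0]}
    - {"claw":0,"dp":[-0.0129,-0.024,0],"angular":[0,0,0]}
    - {"claw":0,"dp":[-0.0129,-0.024,0],"angular":[0,0,0]}
    - {"claw":0,"dp":[-0.0129,-0.024,0],"angular":[0,0,0]}
    - {"claw":0,"dp":[-0.0129,-0.024,0],"angular":[0,0,0]}

```text
clock: 1.43
tcp_pos: [0.3692, 0.3264, 0.1991]
orientation: [-0.0, -0.024, 1.0, -0.0]
wrist_force: [0.7, -0.2, -0.2]
finger_gap: 0.0854
```

Emit:
play_rows:
  steps:
    - {"claw":0,"dp":[-0.0129,-0.024,0],"angular":[0,0,0]}
    - {"claw":0,"dp":[-0.0129,-0.024,0],"angular":[0,0,0]}
    - {"claw":0,"dp":[-0.0129,-0.024,0],"angular":[0,0,0]}
    - {"claw":0,"dp":[-0.0129,-0.024,0],"angular":[0,0,0]}
    - {"claw":0,"dp":[-0.0129,-0.024,0],"angular":[0,0,0]}
    - {"claw":0,"dp":[-0.0129,-0.024,0],"angular":[0,0,0]}
    - {"claw":0,"dp":[-0.0129,-0.024,0],"angular":[0,0,0]}
    - {"claw":0,"dp":[-0.0129,-0.024,0],"angular":[0,0,0]}

```text
clock: 2.1
tcp_pos: [0.4816, 0.1396, 0.1991]
orientation: [-0.0, -0.024, 1.0, 0.0]
wrist_force: [0.1, 0.4, 0.5]
finger_gap: 0.0852
```

```bash
python3 -c "
from h import *
rel(.482,.141,.1105,92.8)"
```

```text
t 2.1 tcp [0.4816 0.1396 0.1991] zax [-7.e-04  0.e+00 -1.e+00] yaw 92.76 F [0.1 0.4 0.5] gap 0.0852
turn z -0.04 dp [-0.0005  0.0014  0.0886]
```

Emit:
play_rows:
  steps:
    - {"claw":0,"dp":[0,0.001,0.0148],"angular":[0,0,0]}
    - {"claw":0,"dp":[0,0,0.0148],"angular":[0,0,0]}
    - {"claw":0,"dp":[0,0,0.0148],"angular":[0,0,0]}
    - {"claw":0,"dp":[0,0,0.0148],"angular":[0,0,0]}
    - {"claw":0,"dp":[0,0,0.0148],"angular":[0,0,0]}
    - {"claw":0,"dp":[0,0,0.0146],"angular":[0,0,0]}
    - {"claw":0,"dp":[0,0,0],"angular":[0,0,0]}
    - {"claw":0,"dp":[0,0,0],"angular":[0,0,0]}

```text
clock: 2.77
tcp_pos: [0.4803, 0.1418, 0.1101]
orientation: [-0.001, -0.024, 1.0, -0.0]
wrist_force: [0.2, -0.1, 0.3]
finger_gap: 0.0855
```

Emit:
play_rows:
  steps:
    - {"claw":255,"dp":[0,0,0],"angular":[0,0,0]}
    - {"claw":255,"dp":[0,0,0],"angular":[0,0,0]}
    - {"claw":255,"dp":[0,0,0],"angular":[0,0,0]}
    - {"claw":255,"dp":[0,0,0],"angular":[0,0,0]}
    - {"claw":255,"dp":[0,0,0],"angular":[0,0,0]}
    - {"claw":255,"dp":[0,0,0],"angular":[0,0,0]}
    - {"claw":255,"dp":[0,0,0],"angular":[0,0,0]}
    - {"claw":255,"dp":[0,0,0],"angular":[0,0,0]}
  force: 30

```text
clock: 3.43
tcp_pos: [0.4814, 0.1419, 0.111]
orientation: [0.0, -0.024, 1.0, 0.0]
wrist_force: [0.8, -0.7, 0.5]
finger_gap: -0.0001
```

```bash
python3 -c "
from h import *
rel(.482,.141,.1105,92.8)
th=np.array([.232,.4,.57,.74,.91,1.08,1.25,1.42,1.59,1.74])
y=-115*np.cos(th)+38*np.sin(th); z=115*np.sin(th)+38*np.cos(th)
print(np.c_[th[1:],np.diff(y)/2,-np.diff(z)/2].round(2))"
```

```text
t 3.43 tcp [0.4814 0.1419 0.111 ] zax [ 1.e-04  1.e-04 -1.e+00] yaw 92.76 F [ 0.8 -0.7  0.5] gap -0.0001
turn z -0.04 dp [-0.0006 -0.001   0.0005]
[[ 0.4   6.03 -8.18]
 [ 0.57  7.41 -7.13]
 [ 0.74  8.51 -5.78]
 [ 0.91  9.36 -4.26]
 [ 1.08  9.95 -2.61]
 [ 1.25 10.24 -0.89]
 [ 1.42 10.25  0.86]
 [ 1.59  9.95  2.58]
 [ 1.74  8.31  3.65]]
```

The fingers shut to zero, so they missed the bar. I'll look before moving again.

Run:
```python
from h import *
p,d=snap('scene','s2.png');t,dt=snap('top','t2.png')
H=np.zeros((400,800,3),np.uint8)
H[:,:400]=cv2.resize(p[95:225,120:250],(400,400),interpolation=cv2.INTER_CUBIC)[:,:,::-1]
H[:,400:]=cv2.resize(t[130:260,110:240],(400,400),interpolation=cv2.INTER_CUBIC)[:,:,::-1]
cv2.imwrite('pics/c2.png',H)
```

```text
(no output)
```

View pics/c2.png

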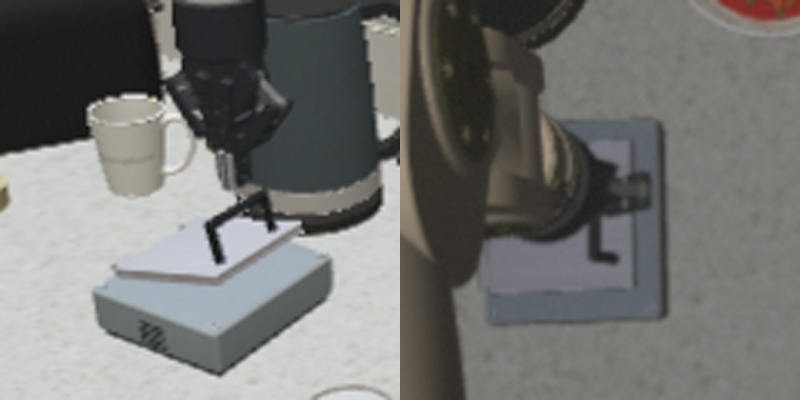

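The scene crop shows the closed fingers just clear of the bar, on the -y side. My handle average included the posts, so I'll measure the bar itself.

Run:
```python
from h import *
def proj(n,X):
    c=env.calibration(n);T=np.linalg.inv(c['world_from_camera']);q=T[:3,:3]@np.array(X)+T[:3,3];s=q[:2]/q[2];s=s*(1+c['k1']*s@s);return s*[c['fx'],c['fy']]+[c['cx'],c['cy']]
for n in('scene','top'): print(n,'tip',proj(n,[.4814,.1419,.103]).round(1),'bar pred',proj(n,[.482,.1419,.1215]).round(1))
for n in('scene','top'):
    p=cv2.imread(f'pics/{n}0.png');v=p.max(2);d=np.load(f'pics/{n}0.png.npy');P=cloud(n,d)
    r=np.zeros(v.shape,bool)
    if n=='top': r[175:222,165:190]=1
    else: r[150:190,180:215]=1
    m=r&(v<75)&(P[:,:,2]>.05)&(P[:,:,0]<.56)
    q=P[m&(P[:,:,2]>.112)];print(n,m.sum(),'z>.112',len(q),np.median(q,0).round(4),q.min(0).round(4),q.max(0).round(4))
    ys,xs=np.nonzero(m)
    print([(y,xs[ys==y].min(),xs[ys==y].max()) for y in np.unique(ys)][::3])
    if n=='top':
        A=plane(n,np.c_[xs,ys],.1215); print('plane',np.percentile(A[:,1],[2,10,50,90,98]).round(4))
```

```text
scene tip [197.8 169.2] bar pred [197.4 163. ]
top tip [174.7 199. ] bar pred [173.1 198. ]
scene 115 z>.112 77 [0.4819 0.1403 0.1237] [0.4393 0.1361 0.1122] [0.5202 0.1484 0.1279]
[(np.int64(157), np.int64(204), np.int64(206)), (np.int64(160), np.int64(199), np.int64(207)), (np.int64(163), np.int64(194), np.int64(207)), (np.int64(166), np.int64(189), np.int64(208)), (np.int64(169), np.int64(187), np.int64(208)), (np.int64(172), np.int64(188), np.int64(189)), (np.int64(175), np.int64(189), np.int64(190)), (np.int64(178), np.int64(190), np.int64(191))]
top 169 z>.112 143 [0.4838 0.1418 0.1244] [0.4436 0.1343 0.113 ] [0.5206 0.1484 0.1286]
[(np.int64(182), np.int64(171), np.int64(176)), (np.int64(185), np.int64(171), np.int64(179)), (np.int64(188), np.int64(171), np.int64(174)), (np.int64(191), np.int64(171), np.int64(174)), (np.int64(194), np.int64(171), np.int64(174)), (np.int64(197), np.int64(171), np.int64(174)), (np.int64(200), np.int64(171), np.int64(174)), (np.int64(203), np.int64(171), np.int64(174)), (np.int64(206), np.int64(171), np.int64(174)), (np.int64(209), np.int64(171), np.int64(174)), (np.int64(212), np.int64(171), np.int64(179)), (np.int64(215), np.int64(178), np.int64(179))]
plane [0.1264 0.1313 0.1417 0.1469 0.1481]
```

Run:
```python
from h import *
for n,f,w in(('scene','s2',(110,170,175,225)),('top','t2',(165,215,160,200))):
    d=np.load(f'pics/{f}.png.npy');P=cloud(n,d);a,b,c,e=w
    q=P[a:b,c:e].reshape(-1,3)
    for lo in np.arange(.1,.24,.01):
        k=q[(q[:,2]>lo)&(q[:,2]<lo+.01)&(q[:,0]<.58)]
        if len(k): print(n,lo.round(2),len(k),k.min(0).round(3),np.median(k,0).round(3),k.max(0).round(3))
```

```text
scene 0.1 14 [0.511 0.136 0.1  ] [0.515 0.138 0.105] [0.519 0.144 0.11 ]
scene 0.11 18 [0.447 0.137 0.11 ] [0.507 0.14  0.119] [0.52  0.144 0.12 ]
scene 0.12 76 [0.44  0.134 0.12 ] [0.478 0.14  0.125] [0.518 0.148 0.128]
scene 0.14 14 [0.471 0.132 0.144] [0.475 0.137 0.146] [0.489 0.149 0.15 ]
scene 0.15 37 [0.468 0.128 0.151] [0.474 0.136 0.155] [0.49  0.155 0.16 ]
scene 0.16 35 [0.467 0.128 0.16 ] [0.474 0.136 0.166] [0.489 0.158 0.17 ]
scene 0.17 40 [0.469 0.127 0.17 ] [0.474 0.135 0.174] [0.489 0.157 0.18 ]
scene 0.18 36 [0.467 0.113 0.18 ] [0.472 0.137 0.186] [0.496 0.164 0.189]
scene 0.19 93 [0.467 0.104 0.19 ] [0.471 0.135 0.195] [0.494 0.18  0.2  ]
scene 0.2 90 [0.463 0.097 0.2  ] [0.471 0.13  0.206] [0.498 0.188 0.21 ]
scene 0.21 124 [0.462 0.088 0.21 ] [0.471 0.135 0.215] [0.501 0.193 0.22 ]
scene 0.22 125 [0.461 0.081 0.22 ] [0.471 0.127 0.225] [0.497 0.197 0.23 ]
scene 0.23 146 [0.461 0.08  0.23 ] [0.473 0.123 0.235] [0.497 0.197 0.24 ]
top 0.1 9 [0.445 0.13  0.101] [0.45  0.135 0.105] [0.521 0.137 0.107]
top 0.11 15 [0.444 0.133 0.111] [0.47  0.137 0.114] [0.522 0.139 0.12 ]
top 0.12 60 [0.444 0.135 0.121] [0.458 0.14  0.125] [0.477 0.146 0.128]
top 0.14 2 [0.473 0.134 0.145] [0.474 0.134 0.146] [0.475 0.134 0.147]
top 0.15 1 [0.471 0.134 0.158] [0.471 0.134 0.158] [0.471 0.134 0.158]
top 0.16 2 [0.475 0.127 0.165] [0.475 0.129 0.167] [0.475 0.13  0.169]
top 0.18 2 [0.475 0.123 0.187] [0.475 0.124 0.187] [0.475 0.126 0.188]
top 0.19 10 [0.47  0.111 0.19 ] [0.471 0.117 0.194] [0.477 0.127 0.198]
top 0.2 13 [0.471 0.097 0.202] [0.472 0.11  0.207] [0.475 0.116 0.21 ]
top 0.21 9 [0.472 0.101 0.21 ] [0.475 0.105 0.216] [0.494 0.108 0.219]
top 0.22 15 [0.472 0.09  0.222] [0.476 0.095 0.228] [0.495 0.1   0.23 ]
top 0.23 77 [0.471 0.081 0.23 ] [0.483 0.088 0.235] [0.496 0.1   0.239]
```

View pics/s2.png

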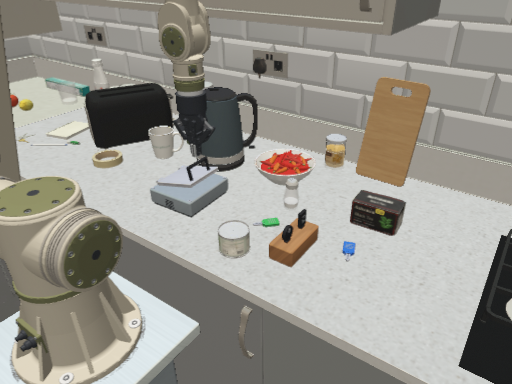

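The depth clouds from both cameras put the closed fingertips at z≈0.142, right above the bar (axis 0.1215). The x and y are correct. The reported TCP would put the tips at 0.103, so the real fingers are about 39 mm higher than reported. I'll open, go down 38 mm and re-grip; with open jaws that clears the plate under either reading.

Emit:
play_rows:
  steps:
    - {"claw":0,"dp":[0,0,0],"angular":[0,0,0]}
    - {"claw":0,"dp":[0,0,0],"angular":[0,0,0]}
    - {"claw":0,"dp":[0,0,0],"angular":[0,0,0]}
    - {"claw":0,"dp":[0,0,0],"angular":[0,0,0]}
    - {"claw":0,"dp":[0,0,0],"angular":[0,0,0]}
    - {"claw":0,"dp":[0,0,0.006],"angular":[0,0,0]}
    - {"claw":0,"dp":[0,0,0.006],"angular":[0,0,0]}
    - {"claw":0,"dp":[0,0,0.006],"angular":[0,0,0]}

```text
clock: 4.2
tcp_pos: [0.4812, 0.1419, 0.0922]
orientation: [-0.0, -0.024, 1.0, 0.0]
wrist_force: [1.2, 0.1, -0.3]
finger_gap: 0.0853
```

Emit:
play_rows:
  steps:
    - {"claw":0,"dp":[0,0,0.005],"angular":[0,0,0]}
    - {"claw":0,"dp":[0,0,0.005],"angular":[0,0,0]}
    - {"claw":0,"dp":[0,0,0.005],"angular":[0,0,0]}
    - {"claw":0,"dp":[0,0,0.005],"angular":[0,0,0]}
    - {"claw":0,"dp":[0,0,0],"angular":[0,0,0]}
    - {"claw":0,"dp":[0,0,0],"angular":[0,0,0]}
    - {"claw":0,"dp":[0,0,0],"angular":[0,0,0]}
    - {"claw":0,"dp":[0,0,0],"angular":[0,0,0]}

```text
clock: 4.87
tcp_pos: [0.4817, 0.142, 0.0732]
orientation: [0.0, -0.024, 1.0, 0.0]
wrist_force: [-0.3, 0.3, -0.1]
finger_gap: 0.0858
```

Emit:
play_rows:
  steps:
    - {"claw":255,"dp":[0,0,0],"angular":[0,0,0]}
    - {"claw":255,"dp":[0,0,0],"angular":[0,0,0]}
    - {"claw":255,"dp":[0,0,0],"angular":[0,0,0]}
    - {"claw":255,"dp":[0,0,0],"angular":[0,0,0]}
    - {"claw":255,"dp":[0,0,0],"angular":[0,0,0]}
    - {"claw":255,"dp":[0,0,0],"angular":[0,0,0]}
    - {"claw":255,"dp":[0,0,0],"angular":[0,0,0]}
    - {"claw":255,"dp":[0,0,0],"angular":[0,0,0]}

```text
clock: 5.53
tcp_pos: [0.4813, 0.1429, 0.0726]
orientation: [-0.0, -0.024, 1.0, 0.001]
wrist_force: [1.5, 4.5, -2.8]
finger_gap: 0.0087
```

Gripped: gap 8.7 mm on the 10 mm bar, so the height offset is confirmed. Next I'll swing the cover along its arc.

Emit:
play_rows:
  steps:
    - {"claw":255,"dp":[0,0.006,-0.0082],"angular":[0,0,0]}
    - {"claw":255,"dp":[0,0.006,-0.0082],"angular":[0,0,0]}
    - {"claw":255,"dp":[0,0.0074,-0.0071],"angular":[0,0,0]}
    - {"claw":255,"dp":[0,0.0074,-0.0071],"angular":[0,0,0]}
    - {"claw":255,"dp":[0,0.0085,-0.0058],"angular":[0,0,0]}
    - {"claw":255,"dp":[0,0.0085,-0.0058],"angular":[0,0,0]}
    - {"claw":255,"dp":[0,0.0094,-0.0043],"angular":[0,0,0]}
    - {"claw":255,"dp":[0,0.0094,-0.0043],"angular":[0,0,0]}

```text
clock: 6.2
tcp_pos: [0.4784, 0.204, 0.1257]
orientation: [0.001, -0.024, 1.0, -0.001]
wrist_force: [-0.2, -4.8, 4.5]
finger_gap: 0.0091
```

Emit:
play_rows:
  steps:
    - {"claw":255,"dp":[0,0.01,-0.0026],"angular":[0,0,0]}
    - {"claw":255,"dp":[0,0.01,-0.0026],"angular":[0,0,0]}
    - {"claw":255,"dp":[0,0.0102,-0.0009],"angular":[0,0,0]}
    - {"claw":255,"dp":[0,0.0102,-0.0009],"angular":[0,0,0]}
    - {"claw":255,"dp":[0,0.0102,0.0009],"angular":[0,0,0]}
    - {"claw":255,"dp":[0,0.0102,0.0009],"angular":[0,0,0]}
    - {"claw":255,"dp":[0,0,0],"angular":[0,0,0]}
    - {"claw":255,"dp":[0,0,0],"angular":[0,0,0]}

```text
clock: 6.87
tcp_pos: [0.4754, 0.2673, 0.13]
orientation: [0.001, -0.025, 1.0, 0.001]
wrist_force: [-2.4, 0.6, 7.3]
finger_gap: 0.0086
```

```bash
python3 -c "
from h import *
rel(.478,.279,.1325,92.8)"
```

```text
t 6.87 tcp [0.4754 0.2673 0.13  ] zax [ 0.001   0.0026 -1.    ] yaw 92.87 F [-2.4  0.6  7.3] gap 0.0086
turn z 0.07 dp [-0.0031  0.0115 -0.0025]
```

Emit:
play_rows:
  steps:
    - {"claw":255,"dp":[0,0.01,0.0026],"angular":[0,0,0]}
    - {"claw":255,"dp":[0,0.01,0.0026],"angular":[0,0,0]}
    - {"claw":255,"dp":[0,0.0083,0.0037],"angular":[0,0,0]}
    - {"claw":255,"dp":[0,0.0083,0.0037],"angular":[0,0,0]}
    - {"claw":255,"dp":[0,0,0],"angular":[0,0,0]}
    - {"claw":190,"dp":[0,0,0],"angular":[0,0,0]}
    - {"claw":190,"dp":[0,0,0],"angular":[0,0,0]}
    - {"claw":190,"dp":[0,0,0],"angular":[0,0,0]}

```text
clock: 7.53
tcp_pos: [0.4734, 0.3015, 0.1159]
orientation: [-0.0, -0.024, 1.0, -0.0]
wrist_force: [0.0, -0.1, -0.4]
finger_gap: 0.0219
```

Emit:
play_rows:
  steps:
    - {"claw":190,"dp":[0,0,-0.01],"angular":[0,0,0]}
    - {"claw":190,"dp":[0,0,-0.01],"angular":[0,0,0]}
    - {"claw":190,"dp":[0,0,-0.01],"angular":[0,0,0]}
    - {"claw":190,"dp":[0,0,-0.01],"angular":[0,0,0]}
    - {"claw":190,"dp":[0,0,-0.015],"angular":[0,0,0]}
    - {"claw":190,"dp":[0,0,-0.015],"angular":[0,0,0]}
    - {"claw":190,"dp":[0,0,-0.015],"angular":[0,0,0]}
    - {"claw":190,"dp":[0,0,0],"angular":[0,0,0]}

```text
clock: 8.2
tcp_pos: [0.4756, 0.3026, 0.2057]
orientation: [0.003, -0.024, 1.0, 0.001]
wrist_force: [1.2, -0.5, -0.2]
finger_gap: 0.0218
```

```bash
python3 -c "
from h import *
rel(.479,-.190,.18,90.7)"
```

```text
t 8.2 tcp [0.4756 0.3026 0.2057] zax [ 0.0062  0.0028 -1.    ] yaw 92.75 F [ 1.2 -0.5 -0.2] gap 0.0218
turn z 2.05 dp [ 0.0026 -0.4926  0.0257]
```

Emit:
play_rows:
  steps:
    - {"claw":190,"dp":[0,-0.031,0],"angular":[0,0,0]}
    - {"claw":190,"dp":[0,-0.031,0],"angular":[0,0,0]}
    - {"claw":190,"dp":[0,-0.031,0],"angular":[0,0,0]}
    - {"claw":190,"dp":[0,-0.031,0],"angular":[0,0,0]}
    - {"claw":190,"dp":[0,-0.031,0],"angular":[0,0,0]}
    - {"claw":190,"dp":[0,-0.031,0],"angular":[0,0,0]}
    - {"claw":150,"dp":[0,-0.031,0],"angular":[0,0,0]}
    - {"claw":110,"dp":[0,-0.031,0],"angular":[0,0,0]}

```text
clock: 8.87
tcp_pos: [0.4854, 0.0526, 0.2013]
orientation: [0.0, -0.024, 1.0, 0.0]
wrist_force: [0.5, -0.2, -0.4]
finger_gap: 0.045
```

Emit:
play_rows:
  steps:
    - {"claw":110,"dp":[0,-0.031,0],"angular":[0,0,0]}
    - {"claw":110,"dp":[0,-0.031,0],"angular":[0,0,0]}
    - {"claw":110,"dp":[0,-0.031,0],"angular":[0,0,0]}
    - {"claw":110,"dp":[0,-0.031,0],"angular":[0,0,0]}
    - {"claw":110,"dp":[0,-0.031,0],"angular":[0,0,0.5]}
    - {"claw":110,"dp":[0,-0.031,0],"angular":[0,0,0.5]}
    - {"claw":110,"dp":[0,-0.031,0],"angular":[0,0,0.5]}
    - {"claw":110,"dp":[0,-0.031,0],"angular":[0,0,0.5]}

```text
clock: 9.53
tcp_pos: [0.4957, -0.1953, 0.2013]
orientation: [0.0, -0.006, 1.0, -0.0]
wrist_force: [0.2, 0.1, -0.2]
finger_gap: 0.0484
```

Run:
```python
from h import *
rel(.479,-.190,.1,90.7)
p,d=snap('scene','s3.png');t,dt=snap('top','t3.png')
P=cloud('scene',d); 
q=P[100:300,200:400].reshape(-1,3); q=q[(q[:,2]>.15)&(q[:,0]<.56)&(q[:,0]>.4)&(q[:,1]<-.1)&(q[:,1]>-.28)]
for lo in np.arange(.2,.3,.01):
    k=q[(q[:,2]>lo)&(q[:,2]<lo+.01)]
    if len(k): print(lo.round(2),len(k),k.min(0).round(3),np.median(k,0).round(3),k.max(0).round(3))
H=np.zeros((400,800,3),np.uint8)
H[:,:400]=cv2.resize(p[80:280,150:350],(400,400),interpolation=cv2.INTER_CUBIC)[:,:,::-1]
H[:,400:]=cv2.resize(t[130:260,110:240],(400,400),interpolation=cv2.INTER_CUBIC)[:,:,::-1]
cv2.imwrite('pics/c3.png',H)
```

```text
t 9.53 tcp [ 0.4957 -0.1953  0.2013] zax [ 4.e-04  0.e+00 -1.e+00] yaw 90.73 F [ 0.2  0.1 -0.2] gap 0.0484
turn z 0.03 dp [0.0167 0.0055 0.1013]
0.23 17 [ 0.486 -0.226  0.235] [ 0.492 -0.17   0.238] [ 0.504 -0.163  0.24 ]
0.24 66 [ 0.483 -0.233  0.24 ] [ 0.489 -0.195  0.246] [ 0.504 -0.158  0.25 ]
0.25 80 [ 0.483 -0.233  0.25 ] [ 0.489 -0.218  0.256] [ 0.507 -0.157  0.26 ]
0.26 77 [ 0.484 -0.233  0.26 ] [ 0.489 -0.172  0.265] [ 0.507 -0.157  0.27 ]
0.27 75 [ 0.482 -0.238  0.27 ] [ 0.488 -0.17   0.274] [ 0.505 -0.151  0.28 ]
0.28 158 [ 0.481 -0.251  0.28 ] [ 0.486 -0.219  0.286] [ 0.508 -0.138  0.29 ]
0.29 176 [ 0.479 -0.253  0.29 ] [ 0.486 -0.217  0.294] [ 0.509 -0.137  0.3  ]
```

View pics/c3.png

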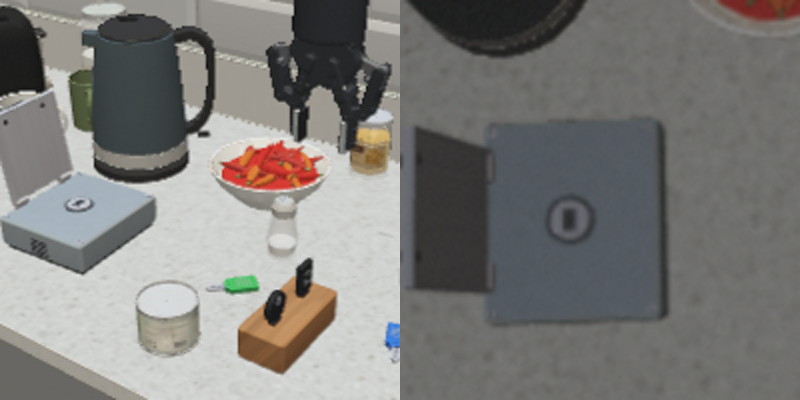

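The cover stands open past upright and the keyway shows at top px ≈(165,201), scene px ≈(188,182). The keys are undisturbed and the fingers hover above and beyond the square key.

Run:
```python
from h import *
def tri(a,b):
    oa,ra=rays('scene',[a]);ob,rb=rays('top',[b]);ra,rb=ra[0],rb[0]
    A=np.c_[ra,-rb];s=np.linalg.lstsq(A,ob-oa,rcond=None)[0];pa,pb=oa+ra*s[0],ob+rb*s[1];return (pa+pb)/2,np.linalg.norm(pa-pb)
C={}
for n,f,w in(('scene','s3',(170,194,178,200)),('top','t3',(190,212,154,176))):
    g=cv2.imread(f'pics/{f}.png').max(2);a,b,c,e=w;r=g[a:b,c:e].astype(int)
    if n=='top': print(r[4:19,4:19])
    else: print(r[6:20,2:20])
    # lock disc bright
P=cloud('top',np.load('pics/t3.png.npy'));m=np.zeros((384,512),bool);m[160:245,130:200]=1
q=P[m&(np.abs(P[:,:,2]-.05)<.007)];r=cv2.minAreaRect((q[:,:2]*1000).astype(np.float32));print('box',r)
q=P[m&(np.abs(P[:,:,2]-.05)<.007)];print(np.percentile(q[:,2],[5,50,95]))
# key head from scene: height-filtered
t=cv2.imread('pics/t3.png').max(2);T=np.load('pics/t3.png.npy')
print('topkeys visible',T[195:235:6,310].round(3))
c=P[160:245,100:140].reshape(-1,3);c=c[(c[:,2]>.07)&(c[:,2]<.2)];print('cover',len(c),np.polyfit(c[:,2],c[:,1],1))
```

```text
[[188 188 189 188 188 187 187 187 188 188 187 187 187 186 187 188 188 188]
 [188 188 188 188 187 188 188 188 188 186 187 186 186 186 187 187 187 188]
 [189 188 187 187 186 186 188 188 189 178 176 177 179 188 185 187 187 188]
 [188 188 187 185 176 171 193 188 210 200 190 199 188 187 166 172 186 188]
 [189 188 182 160 146 188 210 198 154 115  89 117 171 211 198 130 163 186]
 [189 183 159 149 200 210 196 150  81  74 114 149 187 209 196 135 129 167]
 [188 180 146 155 207 197 142 138 114 129 187 210 209 203 174 103 127 170]
 [188 181 150 121 163 199 205 202 181 171 205 203 191 160 104 110 144 189]
 [189 189 175 103 110 118 148 161 174 166 143 116 111 118 122 156 188 189]
 [189 189 183 156 116 108 111 117 113 108 110 111 115 160 190 190 189 190]
 [189 190 190 190 190 185 168 167 167 166 173 189 190 190 189 189 189 189]
 [190 190 190 190 190 190 190 190 190 190 190 190 190 190 189 190 189 189]
 [190 190 190 190 190 191 191 191 190 190 190 191 191 190 191 190 190 190]
 [191 191 191 191 191 190 190 190 190 190 190 191 191 191 192 191 191 190]]
[[ 95  91  88  80  74  70  72  71  68  67  71  80
[... 430 characters left out ...]
 91 108 110 101  80  63]
 [ 73 100 110 110  99  60  49  48  64  92 108 110 101  75  64]
 [ 73  98 110 110  99  63  52  54  68  93 109 109  95  68  65]
 [ 69  87 114 110 104  75  69  71  82  95 108 104  83  61  72]
 [ 70  76 102 106 105  95  96  95 101 101 104  90  68  64  79]
 [ 82  68  70  87  98 103 108 106 106  98  88  73  63  72  87]
 [ 91  82  72  68  75  85  91  90  86  76  68  65  72  86  95]
 [ 95  93  87  81  74  68  66  63  66  68  71  81  87  94  96]]
box ((480.2989196777344, 177.618408203125), (170.4072723388672, 150.1741485595703), 2.7680435180664062)
[0.04634324 0.0495982  0.05306215]
topkeys visible [0.327 0.322 0.314 0.31  0.306 0.304 0.301]
cover 1499 [0.21845243 0.22963269]
```

Run:
```python
from h import *
from workcell import env
for n,f,w,th,z in(('top','t3',(197,207,161,169),95,.054),('scene','s3',(179,184,185,194),165,.054)):
    g=cv2.imread(f'pics/{f}.png').max(2).astype(float);a,b,c,e=w
    W=np.clip(th-g[a:b,c:e],0,None);v,u=np.mgrid[a:b,c:e];u0,v0=(W*u).sum()/W.sum(),(W*v).sum()/W.sum()
    print(n,u0.round(2),v0.round(2),'slot z=.054',plane(n,[[u0,v0]],.054).round(4),'z=.05',plane(n,[[u0,v0]],.05).round(4))
print('ring top (165,201)',plane('top',[[165,201]],.052).round(4))
# key head, both views before moving
for n,w in(('top',(195,209,305,317)),('scene',(205,232,292,312))):
    g=cv2.imread(f'pics/{n}0.png');v=g.max(2);d=np.load(f'pics/{n}0.png.npy');P=cloud(n,d);a,b,c,e=w
    m=np.zeros(v.shape,bool);m[a:b,c:e]=1
    q=P[m&(v<75)&(P[:,:,2]>.05)&(P[:,:,2]<.1)]
    t=q[q[:,2]>.087];print(n,'head top pts',len(t),t.mean(0).round(4),t.min(0).round(4),t.max(0).round(4))
    ys,xs=np.nonzero(m&(v<75));print(xs.min(),xs.max(),ys.min(),ys.max())
# key-head top corners by plane z=.09 in top view
    if n=='top':
        sel=m&(v<75)&(P[:,:,2]>.084); ys,xs=np.nonzero(sel);A=plane('top',np.c_[xs,ys],.09);print('mean',A.mean(0).round(4),'ext',A.min(0).round(4),A.max(0).round(4))
P=cloud('top',np.load('pics/top0.png.npy'));m=np.zeros((384,512),bool);m[185:250,290:330]=1
q=P[m&(np.abs(P[:,:,2]-.045)<.006)];e=np.percentile(q[:,:2],[.5,99.5],axis=0);print(e,e.mean(0))
```

```text
top 164.51 200.96 slot z=.054 [[0.4809 0.1785 0.054 ]] z=.05 [[0.4813 0.1795 0.05  ]]
scene 188.96 180.93 slot z=.054 [[0.481  0.1812 0.054 ]] z=.05 [[0.4861 0.1866 0.05  ]]
ring top (165,201) [[0.481  0.1778 0.052 ]]
top head top pts 36 [ 0.4789 -0.1891  0.0893] [ 0.4673 -0.1931  0.087 ] [ 0.4921 -0.1851  0.0927]
307 312 196 208
mean [ 0.4796 -0.1891  0.09  ] ext [ 0.4673 -0.1928  0.09  ] [ 0.492  -0.1853  0.09  ]
scene head top pts 22 [ 0.477  -0.1911  0.0893] [ 0.4654 -0.1943  0.0873] [ 0.4907 -0.1869  0.091 ]
292 305 209 229
[[ 0.38287506 -0.22253316]
 [ 0.51004084 -0.15830656]] [ 0.44645795 -0.19041986]
```

Emit:
play_rows:
  steps:
    - {"claw":110,"dp":[0.0083,0.0029,0],"angular":[0,0,0]}
    - {"claw":110,"dp":[0.0083,0.0029,0.02],"angular":[0,0,0]}
    - {"claw":110,"dp":[0,0,0.02],"angular":[0,0,0]}
    - {"claw":110,"dp":[0,0,0.02],"angular":[0,0,0]}
    - {"claw":110,"dp":[0,0,0.02],"angular":[0,0,0]}
    - {"claw":110,"dp":[0,0,0.02],"angular":[0,0,0]}
    - {"claw":110,"dp":[0,0,0.02],"angular":[0,0,0]}
    - {"claw":110,"dp":[0,0,0],"angular":[0,0,0]}

```text
clock: 10.3
tcp_pos: [0.4759, -0.1848, 0.0779]
orientation: [-0.003, -0.008, 1.0, 0.002]
wrist_force: [-0.7, -0.1, -0.3]
finger_gap: 0.0486
```

Run:
```python
from h import *
rel(.479,-.1893,.025,90.7)
p,d=snap('scene','s4.png');P=cloud('scene',d)
q=P[120:260,260:350].reshape(-1,3); q=q[(q[:,0]<.53)&(q[:,0]>.45)&(q[:,1]<-.1)&(q[:,1]>-.28)]
for lo in np.arange(.08,.16,.005):
    k=q[(q[:,2]>lo)&(q[:,2]<lo+.005)]
    if len(k): print(lo.round(3),len(k),k.min(0).round(3),np.median(k,0).round(3),k.max(0).round(3))
H=cv2.resize(p[130:260,240:370],(520,520),interpolation=cv2.INTER_CUBIC)[:,:,::-1];cv2.imwrite('pics/c4.png',H)
```

```text
t 10.3 tcp [ 0.4759 -0.1848  0.0779] zax [-0.0059  0.0039 -1.    ] yaw 90.87 F [-0.7 -0.1 -0.3] gap 0.0486
turn z 0.17 dp [-0.003  -0.0045  0.0529]
0.08 16 [ 0.464 -0.195  0.08 ] [ 0.47  -0.193  0.082] [ 0.493 -0.186  0.085]
0.085 30 [ 0.465 -0.195  0.085] [ 0.476 -0.191  0.088] [ 0.492 -0.185  0.09 ]
0.09 7 [ 0.468 -0.193  0.09 ] [ 0.477 -0.191  0.09 ] [ 0.486 -0.189  0.091]
0.11 6 [ 0.467 -0.215  0.112] [ 0.472 -0.16   0.114] [ 0.482 -0.155  0.115]
0.115 17 [ 0.464 -0.216  0.115] [ 0.468 -0.161  0.117] [ 0.486 -0.156  0.119]
0.12 32 [ 0.464 -0.222  0.12 ] [ 0.469 -0.185  0.122] [ 0.486 -0.147  0.125]
0.125 36 [ 0.464 -0.223  0.125] [ 0.471 -0.186  0.127] [ 0.487 -0.146  0.13 ]
0.13 37 [ 0.463 -0.222  0.13 ] [ 0.47  -0.16   0.133] [ 0.486 -0.148  0.135]
0.135 28 [ 0.463 -0.222  0.135] [ 0.469 -0.185  0.138] [ 0.486 -0.147  0.14 ]
0.14 36 [ 0.463 -0.222  0.14 ] [ 0.47  -0.185  0.143] [ 0.485 -0.147  0.145]
0.145 30 [ 0.463 -0.223  0.145] [ 0.469 -0.16   0.147] [ 0.486 -0.147  0.15 ]
0.15 28 [ 0.463 -0.225  0.15 ] [ 0.468 -0.16   0.152] [ 0.483 -0.15   0.155]
0.155 41 [ 0.462 -0.226  0.155] [ 0.467 -0.158  0.158] [ 0.483 -0.132  0.16 ]
```

View pics/c4.png

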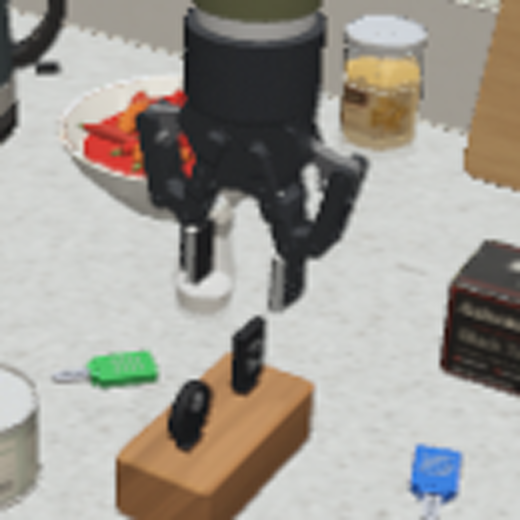

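The fingers hang straight above the square (far) key, with the tips about 22 mm above its head and the round key clear in front. I'll let the arm settle, then descend.

Emit:
play_rows:
  steps:
    - {"claw":110,"dp":[0,0,0],"angular":[0,0,0]}
    - {"claw":110,"dp":[0,0,0],"angular":[0,0,0]}
    - {"claw":110,"dp":[0,0,0],"angular":[0,0,0]}
    - {"claw":110,"dp":[0,0,0],"angular":[0,0,0]}
    - {"claw":110,"dp":[0,0,0],"angular":[0,0,0]}
    - {"claw":110,"dp":[0,0,0],"angular":[0,0,0]}
    - {"claw":110,"dp":[0,0,0],"angular":[0,0,0]}
    - {"claw":110,"dp":[0,0,0],"angular":[0,0,0]}

```text
clock: 11.02
tcp_pos: [0.4793, -0.1882, 0.0813]
orientation: [0.0, -0.007, 1.0, 0.0]
wrist_force: [0.5, 0.1, -0.1]
finger_gap: 0.0486
```

```bash
python3 -c "
from h import *
rel(.479,-.1897,.024,90.7)"
```

```text
t 11.02 tcp [ 0.4793 -0.1882  0.0813] zax [ 1.e-04  1.e-04 -1.e+00] yaw 90.75 F [ 0.5  0.1 -0.1] gap 0.0486
turn z 0.05 dp [ 0.0003 -0.0015  0.0573]
```

Emit:
play_rows:
  steps:
    - {"claw":110,"dp":[0,-0.0012,0.01],"angular":[0,0,0]}
    - {"claw":110,"dp":[0,0,0.01],"angular":[0,0,0]}
    - {"claw":110,"dp":[0,0,0.01],"angular":[0,0,0]}
    - {"claw":110,"dp":[0,0,0.01],"angular":[0,0,0]}
    - {"claw":110,"dp":[0,0,0.009],"angular":[0,0,0]}
    - {"claw":110,"dp":[0,0,0.008],"angular":[0,0,0]}
    - {"claw":110,"dp":[0,0,0],"angular":[0,0,0]}
    - {"claw":110,"dp":[0,0,0],"angular":[0,0,0]}

```text
clock: 11.68
tcp_pos: [0.4788, -0.189, 0.0235]
orientation: [-0.001, -0.007, 1.0, 0.0]
wrist_force: [0.1, 0.0, 0.3]
finger_gap: 0.0485
```

Emit:
play_rows:
  steps:
    - {"claw":255,"dp":[0,0,0],"angular":[0,0,0]}
    - {"claw":255,"dp":[0,0,0],"angular":[0,0,0]}
    - {"claw":255,"dp":[0,0,0],"angular":[0,0,0]}
    - {"claw":255,"dp":[0,0,0],"angular":[0,0,0]}
    - {"claw":255,"dp":[0,0,0],"angular":[0,0,0]}
    - {"claw":255,"dp":[0,0,0],"angular":[0,0,0]}
    - {"claw":255,"dp":[0,0,0],"angular":[0,0,0]}
    - {"claw":255,"dp":[0,0,0],"angular":[0,0,0]}
  force: 60

```text
clock: 12.35
tcp_pos: [0.4798, -0.1897, 0.0249]
orientation: [0.001, -0.007, 1.0, -0.0]
wrist_force: [-1.2, -0.4, 5.3]
finger_gap: 0.0079
```

```bash
python3 -c "
from h import *
rel(.479,-.1893,.024,90.7)"
```

```text
t 12.35 tcp [ 0.4798 -0.1897  0.0249] zax [ 1.2e-03 -6.0e-04 -1.0e+00] yaw 90.76 F [-1.2 -0.4  5.3] gap 0.0079
turn z 0.06 dp [0.0008 0.0004 0.0009]
```

The key is held: gap 7.9 mm, and this gauge reads about 1.2 mm low. I'll lift it straight up, then carry it over the lock.

Emit:
play_rows:
  steps:
    - {"claw":255,"dp":[0,0,-0.005],"angular":[0,0,0]}
    - {"claw":255,"dp":[0,0,-0.01],"angular":[0,0,0]}
    - {"claw":255,"dp":[0,0,-0.01],"angular":[0,0,0]}
    - {"claw":255,"dp":[0,0,-0.01],"angular":[0,0,0]}
    - {"claw":255,"dp":[0,0,-0.015],"angular":[0,0,0]}
    - {"claw":255,"dp":[0,0,-0.02],"angular":[0,0,0]}
    - {"claw":255,"dp":[0,0,-0.02],"angular":[0,0,0]}
    - {"claw":255,"dp":[0,0,-0.01],"angular":[0,0,0]}

```text
clock: 13.02
tcp_pos: [0.4803, -0.1895, 0.1275]
orientation: [0.002, -0.007, 1.0, -0.001]
wrist_force: [0.8, 0.6, -0.1]
finger_gap: 0.008
```

Emit:
play_rows:
  steps:
    - {"claw":255,"dp":[0,0.01,0],"angular":[0,0,0]}
    - {"claw":255,"dp":[0,0.02,0],"angular":[0,0,0]}
    - {"claw":255,"dp":[0,0.028,0],"angular":[0,0,0]}
    - {"claw":255,"dp":[0,0.028,0],"angular":[0,0,0]}
    - {"claw":255,"dp":[0,0.028,0],"angular":[0,0,0]}
    - {"claw":255,"dp":[0,0.028,0],"angular":[0,0,0]}
    - {"claw":255,"dp":[0,0.028,0],"angular":[0,0,0]}
    - {"claw":255,"dp":[0,0.028,0],"angular":[0,0,0]}

```text
clock: 13.68
tcp_pos: [0.4752, 0.0108, 0.1233]
orientation: [-0.001, -0.007, 1.0, 0.0]
wrist_force: [1.4, 0.2, 0.6]
finger_gap: 0.0081
```

Emit:
play_rows:
  steps:
    - {"claw":255,"dp":[0,0.028,0],"angular":[0,0,-0.5]}
    - {"claw":255,"dp":[0,0.028,0],"angular":[0,0,-0.5]}
    - {"claw":255,"dp":[0,0.028,0],"angular":[0,0,-0.5]}
    - {"claw":255,"dp":[0,0.028,0],"angular":[0,0,-0.5]}
    - {"claw":255,"dp":[0,0.028,0],"angular":[0,0,0]}
    - {"claw":255,"dp":[0,0.015,0],"angular":[0,0,0]}
    - {"claw":255,"dp":[0,0.01,0],"angular":[0,0,0]}
    - {"claw":255,"dp":[0,0,0],"angular":[0,0,0]}

```text
clock: 14.35
tcp_pos: [0.4699, 0.1754, 0.1235]
orientation: [-0.001, -0.026, 1.0, 0.0]
wrist_force: [-0.5, 0.1, -0.8]
finger_gap: 0.0081
```

Emit:
play_rows:
  steps:
    - {"claw":255,"dp":[0,0,0],"angular":[0,0,0]}
    - {"claw":255,"dp":[0,0,0],"angular":[0,0,0]}
    - {"claw":255,"dp":[0,0,0],"angular":[0,0,0]}
    - {"claw":255,"dp":[0,0,0],"angular":[0,0,0]}
    - {"claw":255,"dp":[0,0,0],"angular":[0,0,0]}
    - {"claw":255,"dp":[0,0,0],"angular":[0,0,0]}
    - {"claw":255,"dp":[0,0,0],"angular":[0,0,0]}
    - {"claw":255,"dp":[0,0,0],"angular":[0,0,0]}

```text
clock: 15.02
tcp_pos: [0.4712, 0.1733, 0.1244]
orientation: [0.0, -0.024, 1.0, 0.0]
wrist_force: [-0.2, 0.3, 0.1]
finger_gap: 0.008
```

Run:
```python
from h import *
rel(.481,.178,.08,92.8)
p,d=snap('scene','s5.png');t,_=snap('top','t5.png')
H=cv2.resize(p[90:210,140:240],(600,720),interpolation=cv2.INTER_CUBIC)[:600,:,::-1];cv2.imwrite('pics/c5.png',H)
```

```text
t 15.02 tcp [0.4712 0.1733 0.1244] zax [ 2.e-04  1.e-04 -1.e+00] yaw 92.74 F [-0.2  0.3  0.1] gap 0.008
turn z -0.06 dp [-0.01    0.0042  0.0444]
```

View pics/c5.png

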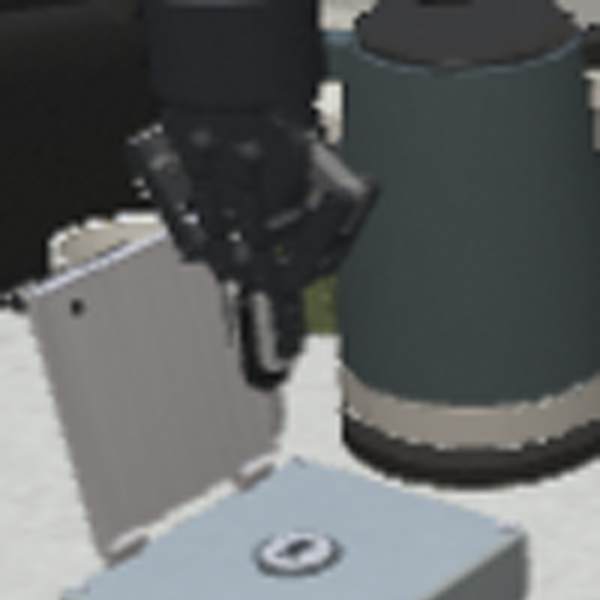

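The crop shows the key held below the fingers: dark head at (265,370), with the steel blade hard to tell from the grey cover. The keyway is at (298,550). I'll check the blade in the depth cloud.

Run:
```python
from h import *
d=np.load('pics/s5.png.npy');P=cloud('scene',d);g=cv2.imread('pics/s5.png')
q=P[100:175,165:205].reshape(-1,3); k0=(q[:,1]<.22)&(q[:,1]>.13)&(q[:,0]<.53)&(q[:,0]>.43);q=q[k0];C=g[100:175,165:205].reshape(-1,3)[k0]
for lo in np.arange(.08,.2,.006):
    m=(q[:,2]>lo)&(q[:,2]<lo+.006);k=q[m]
    if len(k): print(lo.round(3),len(k),k.min(0).round(3),np.median(k,0).round(3),k.max(0).round(3),np.median(C[m],0))
d=np.load('pics/t5.png.npy');P=cloud('top',d)
S=cloud('scene',np.load('pics/s5.png.npy'))
k=S[205:270,268:325].reshape(-1,3);k=k[(k[:,2]>.055)&(k[:,2]<.1)];print('stand keys left',k.min(0).round(3),k.max(0).round(3))
```

```text
0.116 1 [0.47  0.172 0.121] [0.47  0.172 0.121] [0.47  0.172 0.121] [147. 150. 150.]
0.122 5 [0.468 0.171 0.122] [0.469 0.174 0.124] [0.475 0.175 0.127] [120. 122. 123.]
0.128 10 [0.466 0.171 0.128] [0.471 0.174 0.131] [0.475 0.175 0.134] [121. 122. 125.]
0.134 8 [0.466 0.171 0.134] [0.47  0.173 0.137] [0.48  0.177 0.139] [118.  119.5 122.5]
0.14 5 [0.463 0.17  0.141] [0.467 0.171 0.144] [0.479 0.173 0.145] [108. 109. 111.]
0.146 14 [0.459 0.168 0.147] [0.469 0.17  0.148] [0.478 0.177 0.152] [45.5 46.  46. ]
0.152 12 [0.457 0.164 0.153] [0.464 0.168 0.155] [0.477 0.176 0.158] [57.5 58.  57.5]
0.158 19 [0.457 0.162 0.158] [0.462 0.167 0.161] [0.479 0.186 0.164] [105. 107. 106.]
0.164 26 [0.456 0.157 0.164] [0.462 0.168 0.167] [0.48  0.191 0.17 ] [64. 65. 64.]
0.17 28 [0.457 0.155 0.17 ] [0.464 0.163 0.173] [0.474 0.191 0.176] [51.  50.  49.5]
0.176 26 [0.457 0.155 0.177] [0.463 0.165 0.179] [0.48  0.185 0.182] [41.5 47.5 44. ]
0.182 30 [0.457 0.155 0.182] [0.464 0.163 0.185] [0.481 0.193 0.188] [51. 55. 53.]
0.188 32 [0.457 0.154 0.188] [0.464 0.171 0.19 ] [0.478 0.191 0.194] [50.5 52.  51. ]
0.194 22 [0.457 0.153 0.194] [0.462 0.165 0.197] [0.47 0.19 0.2 ] [40.  38.  37.5]
stand keys left [ 0.394 -0.196  0.055] [ 0.433 -0.186  0.088]
```

The blade tip is at z≈0.120 on the tool axis, which matches tcp−5 mm, and the round key is untouched in its slot. Next I'll align over the keyway and descend to 7 mm above it.

Emit:
play_rows:
  steps:
    - {"claw":255,"dp":[-0.005,0.002,0],"angular":[0,0,0]}
    - {"claw":255,"dp":[-0.0055,0.0022,0],"angular":[0,0,0]}
    - {"claw":255,"dp":[0,0,0.01],"angular":[0,0,0]}
    - {"claw":255,"dp":[0,0,0.012],"angular":[0,0,0]}
    - {"claw":255,"dp":[0,0,0.012],"angular":[0,0,0]}
    - {"claw":255,"dp":[0,0,0.012],"angular":[0,0,0]}
    - {"claw":255,"dp":[0,0,0.008],"angular":[0,0,0]}
    - {"claw":255,"dp":[0,0,0.004],"angular":[0,0,0]}

```text
clock: 15.78
tcp_pos: [0.4805, 0.1781, 0.0645]
orientation: [-0.001, -0.024, 1.0, -0.0]
wrist_force: [-0.2, -1.4, -0.2]
finger_gap: 0.0079
```

Emit:
play_rows:
  steps:
    - {"claw":255,"dp":[0,0,0],"angular":[0,0,0]}
    - {"claw":255,"dp":[0,0,0],"angular":[0,0,0]}
    - {"claw":255,"dp":[0,0,0],"angular":[0,0,0]}
    - {"claw":255,"dp":[0,0,0],"angular":[0,0,0]}
    - {"claw":255,"dp":[0,0,0],"angular":[0,0,0]}
    - {"claw":255,"dp":[0,0,0],"angular":[0,0,0]}
    - {"claw":255,"dp":[0,0,0],"angular":[0,0,0]}
    - {"claw":255,"dp":[0,0,0],"angular":[0,0,0]}

```text
clock: 16.45
tcp_pos: [0.4816, 0.1783, 0.0665]
orientation: [0.0, -0.024, 1.0, 0.0]
wrist_force: [0.3, 0.9, -1.3]
finger_gap: 0.0084
```

Run:
```python
from h import *
rel(.4815,.178,.059,92.8)
p,d=snap('scene','s6.png');P=cloud('scene',d)
q=P[130:200,165:215].reshape(-1,3);q=q[(np.abs(q[:,0]-.48)<.04)&(np.abs(q[:,1]-.178)<.03)]
for lo in np.arange(.056,.11,.006):
    k=q[(q[:,2]>lo)&(q[:,2]<lo+.006)]
    if len(k): print(lo.round(3),len(k),k.min(0).round(3),np.median(k,0).round(3),k.max(0).round(3))
H=cv2.resize(p[140:200,155:230],(600,480),interpolation=cv2.INTER_CUBIC)[:,:,::-1];cv2.imwrite('pics/c6.png',H)
```

```text
t 16.45 tcp [0.4816 0.1783 0.0665] zax [ 4.e-04  1.e-04 -1.e+00] yaw 92.77 F [ 0.3  0.9 -1.3] gap 0.0084
turn z -0.03 dp [ 0.0001 -0.0003  0.0075]
0.056 5 [0.471 0.163 0.056] [0.482 0.17  0.057] [0.49  0.19  0.057]
0.062 3 [0.478 0.177 0.064] [0.482 0.177 0.066] [0.483 0.177 0.067]
0.068 6 [0.477 0.176 0.069] [0.481 0.177 0.071] [0.483 0.179 0.074]
0.074 5 [0.475 0.176 0.074] [0.476 0.177 0.077] [0.485 0.178 0.08 ]
0.08 8 [0.476 0.175 0.08 ] [0.48  0.177 0.082] [0.486 0.18  0.086]
0.086 9 [0.471 0.172 0.087] [0.48  0.175 0.09 ] [0.489 0.182 0.092]
0.092 10 [0.466 0.173 0.092] [0.471 0.175 0.095] [0.48  0.185 0.097]
0.098 15 [0.468 0.168 0.098] [0.472 0.174 0.1  ] [0.491 0.19  0.104]
0.104 22 [0.466 0.162 0.104] [0.474 0.172 0.107] [0.49  0.195 0.109]
```

View pics/c6.png

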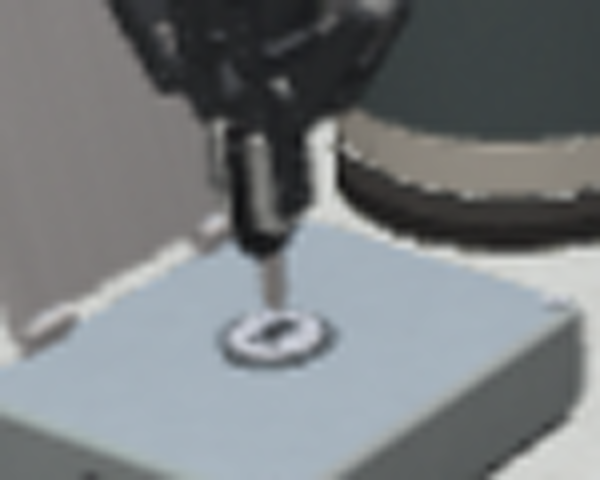

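The blade tip sits about 8 mm above the slot and in line with it (tip at crop (275,305), slot at (275,332)). Inserting slowly now.

Emit:
play_rows:
  steps:
    - {"claw":255,"dp":[0,0,0.002],"angular":[0,0,0]}
    - {"claw":255,"dp":[0,0,0.002],"angular":[0,0,0]}
    - {"claw":255,"dp":[0,0,0.0015],"angular":[0,0,0]}
    - {"claw":255,"dp":[0,0,0.0015],"angular":[0,0,0]}
    - {"claw":255,"dp":[0,0,0.0015],"angular":[0,0,0]}
    - {"claw":255,"dp":[0,0,0.0015],"angular":[0,0,0]}
    - {"claw":255,"dp":[0,0,0.0015],"angular":[0,0,0]}
    - {"claw":255,"dp":[0,0,0],"angular":[0,0,0]}

```text
clock: 17.17
tcp_pos: [0.4812, 0.1782, 0.0544]
orientation: [-0.0, -0.024, 1.0, -0.0]
wrist_force: [0.2, 1.1, 0.1]
finger_gap: 0.0081
```

```bash
python3 -c "
from h import *
rel(.4815,.178,.034,92.8)"
```

```text
t 17.17 tcp [0.4812 0.1782 0.0544] zax [-5.e-04 -1.e-04 -1.e+00] yaw 92.76 F [0.2 1.1 0.1] gap 0.0081
turn z -0.04 dp [-0.0003 -0.0002  0.0204]
```

The tip is about 4.5 mm in with no vertical force. I'll continue with small to-and-fro turns.

Emit:
play_rows:
  steps:
    - {"claw":255,"dp":[0,0,0.0015],"angular":[0,0,3]}
    - {"claw":255,"dp":[0,0,0.0015],"angular":[0,0,-6]}
    - {"claw":255,"dp":[0,0,0.0015],"angular":[0,0,6]}
    - {"claw":255,"dp":[0,0,0.0015],"angular":[0,0,-6]}
    - {"claw":255,"dp":[0,0,0.0015],"angular":[0,0,6]}
    - {"claw":255,"dp":[0,0,0.0015],"angular":[0,0,-6]}
    - {"claw":255,"dp":[0,0,0.001],"angular":[0,0,6]}
    - {"claw":255,"dp":[0,0,0],"angular":[0,0,-3]}

```text
clock: 17.83
tcp_pos: [0.4795, 0.1781, 0.0444]
orientation: [-0.002, -0.022, 1.0, -0.0]
wrist_force: [-3.2, -0.8, 1.4]
finger_gap: 0.008
```

```bash
python3 -c "
from h import *
rel(.4815,.178,.034,92.8)"
```

```text
t 17.83 tcp [0.4795 0.1781 0.0444] zax [-3.2e-03 -2.0e-04 -1.0e+00] yaw 92.54 F [-3.2 -0.8  1.4] gap 0.008
turn z -0.26 dp [-0.002  -0.0002  0.0104]
```

Emit:
play_rows:
  steps:
    - {"claw":255,"dp":[0,0,0.0015],"angular":[0,0,3]}
    - {"claw":255,"dp":[0,0,0.0015],"angular":[0,0,-6]}
    - {"claw":255,"dp":[0,0,0.0015],"angular":[0,0,6]}
    - {"claw":255,"dp":[0,0,0.0015],"angular":[0,0,-6]}
    - {"claw":255,"dp":[0,0,0.0015],"angular":[0,0,6]}
    - {"claw":255,"dp":[0,0,0.001],"angular":[0,0,-6]}
    - {"claw":255,"dp":[0,0,0.001],"angular":[0,0,6]}
    - {"claw":255,"dp":[0,0,0],"angular":[0,0,-3]}

```text
clock: 18.5
tcp_pos: [0.4814, 0.1782, 0.0355]
orientation: [0.0, -0.022, 1.0, -0.0]
wrist_force: [0.7, -0.2, -1.5]
finger_gap: 0.0081
```

```bash
python3 -c "
from h import *
rel(.4815,.178,.034,92.8)"
```

```text
t 18.5 tcp [0.4814 0.1782 0.0355] zax [ 2.e-04 -0.e+00 -1.e+00] yaw 92.53 F [ 0.7 -0.2 -1.5] gap 0.0081
turn z -0.27 dp [-0.0001 -0.0002  0.0015]
```

Emit:
play_rows:
  steps:
    - {"claw":255,"dp":[0,0,0.0008],"angular":[0,0,3]}
    - {"claw":255,"dp":[0,0,0.0008],"angular":[0,0,-6]}
    - {"claw":255,"dp":[0,0,0.0006],"angular":[0,0,6]}
    - {"claw":255,"dp":[0,0,0.0005],"angular":[0,0,-3]}
    - {"claw":255,"dp":[0,0,0],"angular":[0,0,0]}
    - {"claw":255,"dp":[0,0,0],"angular":[0,0,0]}
    - {"claw":255,"dp":[0,0,0],"angular":[0,0,0]}
    - {"claw":255,"dp":[0,0,0],"angular":[0,0,0]}

```text
clock: 19.17
tcp_pos: [0.4816, 0.1783, 0.0338]
orientation: [0.0, -0.024, 1.0, 0.0]
wrist_force: [-2.8, -1.1, 9.1]
finger_gap: 0.008
```

Run:
```python
from h import *
rel(.4815,.178,.034,92.8)
p,d=snap('scene','s7.png')
H=cv2.resize(p[140:200,155:230],(600,480),interpolation=cv2.INTER_CUBIC)[:,:,::-1];cv2.imwrite('pics/c7.png',H)
```

```text
t 19.17 tcp [0.4816 0.1783 0.0338] zax [ 1.e-03  2.e-04 -1.e+00] yaw 92.77 F [-2.8 -1.1  9.1] gap 0.008
turn z -0.03 dp [ 0.0002 -0.0003 -0.0002]
```

View pics/c7.png

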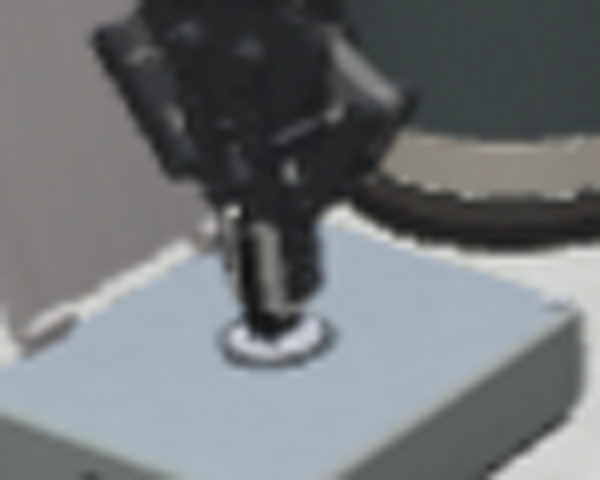

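The key is fully home: the collar is seated at crop (270,325), 9 N of reaction came at the predicted height, and depth is about 25 mm. Now turning it clockwise (+tool z).

Emit:
play_rows:
  steps:
    - {"claw":255,"dp":[0,0,0],"angular":[0,0,5]}
    - {"claw":255,"dp":[0,0,0],"angular":[0,0,5]}
    - {"claw":255,"dp":[0,0,0],"angular":[0,0,5]}
    - {"claw":255,"dp":[0,0,0],"angular":[0,0,5]}
    - {"claw":255,"dp":[0,0,0],"angular":[0,0,5]}
    - {"claw":255,"dp":[0,0,0],"angular":[0,0,5]}
    - {"claw":255,"dp":[0,0,0],"angular":[0,0,5]}
    - {"claw":255,"dp":[0,0,0],"angular":[0,0,5]}
  force: 80

```text
clock: 19.88
tcp_pos: [0.4814, 0.178, 0.0339]
orientation: [0.0, 0.321, 0.947, -0.0]
wrist_force: [-3.3, -1.8, 9.7]
finger_gap: 0.0086
```

Emit:
play_rows:
  steps:
    - {"claw":255,"dp":[0,0,0],"angular":[0,0,5]}
    - {"claw":255,"dp":[0,0,0],"angular":[0,0,5]}
    - {"claw":255,"dp":[0,0,0],"angular":[0,0,5]}
    - {"claw":255,"dp":[0,0,0],"angular":[0,0,5]}
    - {"claw":255,"dp":[0,0,0],"angular":[0,0,5]}
    - {"claw":255,"dp":[0,0,0],"angular":[0,0,5]}
    - {"claw":255,"dp":[0,0,0],"angular":[0,0,5]}
    - {"claw":255,"dp":[0,0,0],"angular":[0,0,5]}

```text
clock: 20.55
tcp_pos: [0.4808, 0.1775, 0.0338]
orientation: [0.0, 0.626, 0.78, -0.001]
wrist_force: [-5.3, -3.5, 10.9]
finger_gap: 0.0079
```

```bash
python3 -c "
from h import *
rel(.4815,.178,.034,-7.2)
print(env.get_state()['ft_torque'].round(3))"
```

```text
t 20.55 tcp [0.4808 0.1775 0.0338] zax [-4.0e-04 -1.5e-03 -1.0e+00] yaw 12.52 F [-5.3 -3.5 10.9] gap 0.0079
turn z 19.72 dp [ 0.0006  0.0007 -0.0002]
[-0.791  1.16   0.145]
```

Emit:
play_rows:
  steps:
    - {"claw":255,"dp":[0,0,0],"angular":[0,0,4]}
    - {"claw":255,"dp":[0,0,0],"angular":[0,0,4]}
    - {"claw":255,"dp":[0,0,0],"angular":[0,0,4]}
    - {"claw":255,"dp":[0,0,0],"angular":[0,0,4]}
    - {"claw":255,"dp":[0,0,0],"angular":[0,0,4]}
    - {"claw":255,"dp":[0,0,0],"angular":[0,0,0]}
    - {"claw":255,"dp":[0,0,0],"angular":[0,0,0]}
    - {"claw":255,"dp":[0,0,0],"angular":[0,0,0]}

```text
clock: 21.22
tcp_pos: [0.4804, 0.1775, 0.0338]
orientation: [0.0, 0.75, 0.661, -0.001]
wrist_force: [-6.3, -3.1, 12.6]
finger_gap: 0.0083
```

```bash
python3 -c "
from h import *
rel(.4815,.178,.034,-7.2)
print(env.get_state()['ft_torque'].round(3))"
```

```text
t 21.22 tcp [0.4804 0.1775 0.0338] zax [-9.0e-04 -1.5e-03 -1.0e+00] yaw -7.23 F [-6.3 -3.1 12.6] gap 0.0083
turn z -0.03 dp [ 0.0007  0.001  -0.0002]
[-0.761  1.3    0.099]
```

Emit:
play_rows:
  steps:
    - {"claw":255,"dp":[0,0,0],"angular":[0,0,2]}
    - {"claw":255,"dp":[0,0,0],"angular":[0,0,2]}
    - {"claw":255,"dp":[0,0,0],"angular":[0,0,2]}
    - {"claw":255,"dp":[0,0,0],"angular":[0,0,0]}
    - {"claw":255,"dp":[0,0,0],"angular":[0,0,0]}
    - {"claw":255,"dp":[0,0,0],"angular":[0,0,0]}
    - {"claw":255,"dp":[0,0,0],"angular":[0,0,0]}
    - {"claw":255,"dp":[0,0,0],"angular":[0,0,0]}

```text
clock: 21.88
tcp_pos: [0.4803, 0.1777, 0.0338]
orientation: [0.0, 0.784, 0.621, -0.001]
wrist_force: [-6.0, -3.4, 12.3]
finger_gap: 0.0078
```

Run:
```python
from h import *
rel(.4815,.178,.034,-7.2)
print(env.get_state()['ft_torque'].round(3))
p,d=snap('scene','s8.png');t,dt=snap('top','t8.png')
H=np.zeros((480,800,3),np.uint8)
H[:,:480]=cv2.resize(p[140:200,160:220],(480,480),interpolation=cv2.INTER_CUBIC)[:,:,::-1]
H[:320,480:]=cv2.resize(p[130:260,220:350],(320,320),interpolation=cv2.INTER_CUBIC)[:,:,::-1]
cv2.imwrite('pics/c8.png',H)
```

```text
t 21.88 tcp [0.4803 0.1777 0.0338] zax [-0.0011 -0.0011 -1.    ] yaw -13.21 F [-6.  -3.4 12.3] gap 0.0078
turn z -6.01 dp [ 0.0005  0.0011 -0.0002]
[-0.541  1.355  0.192]
```

View pics/c8.png

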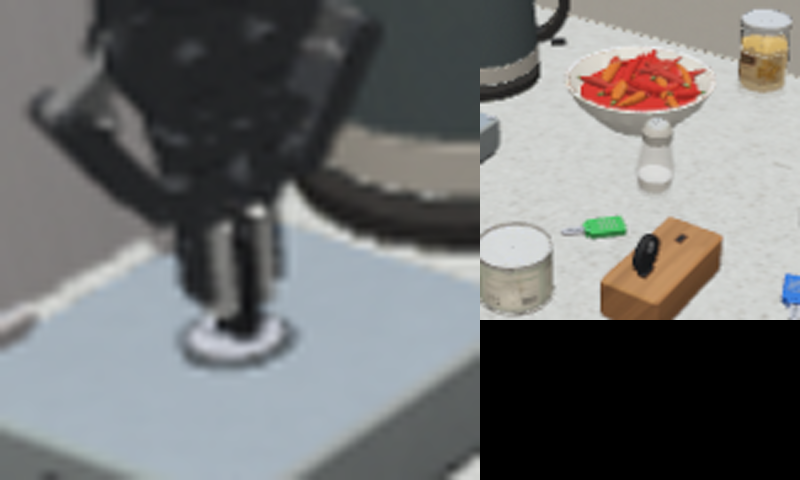

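The image shows the head still clamped with its edge now towards the camera, the collar seated, and the round key, shaker and tin in place. The reaction moment rose from about 0.10 to 0.19 N m over the last 6°, so the lock is on its stop. One numeric check, then hand in.

Run:
```python
from h import *
P=cloud('scene',np.load('pics/s8.png.npy'));Q=cloud('scene',np.load('pics/scene0.png.npy'))
c=P[100:190,130:185].reshape(-1,3);c=c[(c[:,2]>.075)&(c[:,2]<.17)&(c[:,1]>.235)&(c[:,1]<.30)&(c[:,0]>.41)&(c[:,0]<.54)]
s=np.polyfit(c[:,2],c[:,1],1)[0] if len(c) else None;print('cover',len(c),1.5708+np.arctan(s))
for n,a,b,x0,x1,zl in(('round',222,245,278,296,.055),('tin',220,258,215,252,.03),('shaker',175,210,280,302,.03),('tea',190,232,350,405,.03)):
    f=lambda C:(lambda k:k[(k[:,2]>zl)&(k[:,2]<.12)].mean(0))(C[a:b,x0:x1].reshape(-1,3))
    print(n,((f(P)-f(Q))*1000).round(1),'mm')
s=env.get_state();print(s['qvel'].round(3),s['finger_gap'],s['wrist_force'].round(1))
env.hand_in()
```

```text
cover 751 1.758971132256539
round [-0.1 -0.1 -0.1] mm
tin [ 0.   0.1 -0.1] mm
shaker [-0.   0.2 -0.7] mm
tea [-0.   0.   0.1] mm
[-0.     0.002 -0.001  0.001 -0.     0.   ] 0.007919992736240522 [-6.4 -3.7 12.9]
the job is handed in; nothing more can be done
```

The job is handed in at about 22 s of the 72 s allowed. The hand-in gives no verdict, so what follows is from my own checks.

I swung the cover open by its handle and took the square-headed key from the stand. I wiggled it home into the lock, then turned the hand 106° (1.85 rad) clockwise, and the arm still grips it there at an 80 N grip setting.

**Last checks:**
- **Cover:** open at about 1.76 rad.
- **Key home:** about 25 mm deep, with 9 N of reaction at the predicted height and the collar seated in the picture. The fingers still hold it (gap 7.9 mm).
- **Lock turn:** the moment rose from about 0.10 to 0.19 N m over the last 6°. I take that as the stop, but I couldn't see the lock angle directly.
- **Other things:** the round key, tin, shaker and carton all moved less than 1 mm.

**One thing disagreed:** the fingertips stood about 39 mm higher than the reported TCP implies, so my first close on the handle missed without touching it. I measured the offset in both depth images and corrected for it from then on.

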